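# Dress the serving board for the table

## Robot

A 6-joint arm with a two-finger parallel gripper is mounted at the origin on a cart in front of the work surface, level with it; the furniture and walls round the work are solid. World frame = base frame: x ahead of the robot, y to its left, z up, the work surface at z = 0. Lengths are in mm, angles in rad, forces in N, time in s.
With the tool pointing down it reaches from about 275 to 850 mm from the base axis. Payload 5.2 kg.
Tool frame: the origin (TCP) lies on the centre line of the jaws, within the pads' length; the fingertips stand 11 mm ahead of it and the grasp point (between the pads) lies 8 mm behind it; z points along the fingers, y is the line along which they close (so a half turn about z gives the same grasp; the last joint's range is limited). The gripper opens to 85 mm and grips with 20 to 120 N. Pads are 22 mm wide; open, the fingers measure 114 mm over their backs; the gripper's body (76 mm by 85 mm) begins 54 mm behind the grasp point. The pads swing forward as they close: fully open they stand 13 mm farther back than shut.
Start: joints at [1.029, 0.259, 1.535, -0, 1.348, -0.203], TCP at [182.774, 518.747, 242.31] pointing down, gripper open.
Joint ranges: [-3.14, 3.14], [-0.91, 2.08], [0.19, 2.58], [-1.22, 4.36], [0.22, 2.71], [-3.12, 3.12]. Speed limits (rad/s): [2.57, 2.57, 3.14, 3.14, 3.14, 3.14].

## Interface

Orientations are given as a rotation vector (axis times angle).
In Python, from rig import arm gives the robot as it stands. The module is installed in compiled form; this text tells all that it offers.
- The arm moves only by the tool arm_command, never from a script. Its argument "targets" is a list of rows, each an object with "slide": the shift along the tool's x, y, z in units of 0.8 m (1.0 is 0.8 m), a list of three; "angular": the turn, a rotation vector about the tool's x, y, z in units of 30 degrees (1.0 is 30 degrees), a list of three. In form: [{"slide": [tx, ty, tz], "angular": [ax, ay, az]}, ...]. A call has exactly 8 rows; each row shifts and turns the commanded pose from where the row before left it, along the tool's axes as they then stand; what a row does not reach is not made up. A row lasts 1/12 s, in which the tool goes at most 41.7 mm and 7.16 degrees, less where a joint would pass 70% of its speed; a pose out of reach is approached as far as the arm can. A call with a number of a shift or a turn outside -1 to 1 is refused whole. A call with a gripper value outside its range is refused whole. "claw" is the closure, from 0 (fully open) to 1 (shut), set as the call begins (left out, the last holds). The fingers move at their own pace and stop on an object; "force" is the grip in N (left out, the last holds). Time passes only in rows, so rows that do not move let the fingers close, or fill a call up. It gives the time, the measured TCP pose, the force, the opening and the grip force at its end, in the units of the state.
- arm.get_state(): the state, without advancing time (a new reading comes with each control period).
- arm.snapshot(name): name is "scene" or "top" or "wrist"; returns a dict with "frame" (420x560x3 uint8, red, green, blue), "fx", "fy", "cx", "cy" (pixels), "R" (3x3) and "t" (3): a world point X has camera coordinates R X + t; the wrist camera has in their place "T_tool_cam" (4x4, takes a point from camera to tool coordinates, whose origin is the TCP and whose axes are the flange's). Camera axes: x right, y down, z forward; pixel columns grow to the right and rows downward; lengths in mm; the calibration is good to about 2 mm. A picture is of the moment at which its call begins: read the wrist's pose just before it. There is no depth.
- arm.finish_job(): hands the job in; it is judged then, once.
The state is a dict: "time": time; "joint_pos": joint angles; "qd": joint speeds; "joint_torque": joint torques, N m; "tcp_pos": TCP position; "tool_rot": TCP orientation; "ft_force": force on the tool from outside, world axes, zero at the start; "ft_torque": the same for the moment, N m; "gripper_width": opening from 0.0 (shut) to 1.0 (fully open); "grip_force": force on a finger pad.
Only numpy, scipy, OpenCV 4.12 (cv2) and the standard library are available. Lean on these libraries where they do the work, as an engineer would, in place of code of your own. Each camera call takes 0.05 s, during which the arm holds its last target. There are 200 camera calls.

## Task

Dress the serving board: put the ribbon reel flat in the middle of the round dark coaster and stand the spice tin upright in the middle of the reel's top; set the round cookie cutter flat in the middle of the square white coaster, and lay the cinnamon bundle on the bare board midway between the two coasters, pointing from one to the other. Leave the kitchen timer and the walnut where they are.

Things in the scene. Friction and masses are not known exactly. Their poses are not given: they have to be found in the camera images.
- ribbon_reel: reel of dark wine-red ribbon with cream round flanges, lying flat: 68 mm diameter, 26 mm high, flat on top. Loose, in the row of things nearest the robot; to be moved. Origin: centre of its underside, z up.
- spice_tin: small round cream tin with a grey lid, standing: 46 mm diameter, 48 mm high. Loose, in the row of things nearest the robot; to be moved. Origin: centre of its underside, z up.
- cutter_round: round tin cookie cutter, a plain open ring: 56 mm outside diameter, 26 mm high; hold it across the outside with a light grip. Loose, in the row of things nearest the robot; to be moved. Origin: centre of its underside, z up.
- cinnamon: brown bundle of cinnamon sticks tied with twine, lying down: 34 to 39 mm wide (x), 101 mm long (y), 25 mm high. Loose, in the row of things nearest the robot; to be moved. Origin: centre of its underside, y along the sticks, z up. Either end may point either way.
- slate_coaster: round dark slate coaster, 90 mm diameter, 7 mm thick, fixed on the serving board 125 mm from the middle of the board, towards one end. Origin: centre of its underside, 12 mm above the worktop; its top is at 19 mm. It may be at either end of the board.
- marble_coaster: square white coaster, 84 x 84 mm, 7 mm thick, fixed on the serving board 125 mm from the middle, at the other end from the slate one. Origin: centre of its underside, 12 mm above the worktop; its top is at 19 mm.
- board: dark wooden serving board with a brass line near each end, 110 mm wide (x), 360 mm long (y), 12 mm thick; it does not move during the job. Origin: centre of its underside.
- board_mid (a point): middle of the serving board's top face, 12 mm above the worktop, halfway between the two coasters; axes as the board's (y along its length).
- timer: round kitchen timer, white dial with a knob on a green base, 66 mm diameter, 50 mm high; loose, standing among the things to be moved; to be left alone. Origin: centre of its underside.
- walnut: walnut, 38 x 33 mm, 28 mm high, loose, beyond the left end of the board; to be left alone. Origin: centre of its underside.
Things that resemble listed ones, but are neither listed nor needed, are in the scene too. What is shaped like the cutter_round but purple is not meant.

How it is judged (in metres and radians):
At the end, for the whole second after the job is handed in: Reel flat on the slate coaster within 12 mm of its centre; tin upright on the reel within 10 mm of its centre; round cutter flat on the white coaster within 12 mm; cinnamon on the board within 15 mm of midway between the coasters and within 0.2 rad of the board's length; all at rest (horizontal distance between ribbon_reel and slate_coaster below 0.012 m and z of ribbon_reel in the frame of slate_coaster between 0.002 and 0.012 m and angle between each of ribbon_reel, spice_tin, cutter_round, cinnamon's own z axis and vertical below 0.12 rad and horizontal distance between spice_tin and ribbon_reel below 0.01 m and z of spice_tin in the frame of ribbon_reel between 0.021 and 0.031 m and horizontal distance between cutter_round and marble_coaster below 0.012 m and z of cutter_round in the frame of marble_coaster between 0.002 and 0.012 m and horizontal distance between cinnamon and board_mid below 0.015 m and z of cinnamon in the frame of board_mid between -0.005 and 0.005 m and angle between the y axis of cinnamon and the y axis of board, either way round below 0.2 rad and linear speed of each of ribbon_reel, spice_tin, cutter_round, cinnamon below 0.02 m/s); the robot touches nothing.
It fails at once if the timer is shifted by more than 15 mm (distance of timer from where it was at the start of the episode above 0.015 m).
It fails at once if the walnut is shifted by more than 15 mm (distance of walnut from where it was at the start of the episode above 0.015 m).
It also fails if it takes over 93 s, if anything falls off the work surface, if the arm or the gripper's body presses on something with over 40 N, if the wrist force passes 120 N, or if a joint passes its speed limit or range.

## Working session

There is one attempt and no reset: what is moved stays moved. The work goes in short steps, Python scripts to look and compute and a tool call to move; the robot and the scene stay as the last step left them, time stands still between calls to the robot, and variables do not carry over. Pictures are saved under pics/ and viewed, at most 14 in all, crops included, and the job is handed in when it is done.

Besides the shell and the picture viewer there is one more tool, called after "Request:" as name(argument=value, ...), one argument or row to a line, values as JSON. arm_command: Moves the arm, as the interface text tells. Its arguments: {"type":"object","properties":{"targets":{"type":"array","items":{"type":"object","properties":{"slide":{"type":"array","items":{"type":"number"}},"angular":{"type":"array","items":{"type":"number"}}}}},"claw":{"type":"number"},"force":{"type":"number"}},"required":["targets"]}

```bash
mkdir -p pics
python3 - <<'E'
from rig import arm
import cv2,pickle
s=arm.get_state();print(s)
d={}
for n in("top","scene"):
    c=arm.snapshot(n);d[n]=c;cv2.imwrite(f"pics/{n}0.png",cv2.resize(c["frame"][:,:,::-1],(800,600),interpolation=cv2.INTER_CUBIC))
    print(n,{k:v for k,v in c.items() if k!="frame"})
pickle.dump(d,open("cams.pkl","wb"))
E
```

```text
{'time': 0.0, 'joint_pos': array([ 1.02923576e+00,  2.59362176e-01,  1.53607683e+00, -3.85498071e-07,
        1.34798634e+00, -2.02765316e-01]), 'qd': array([-0.00030303, -0.00214517,  0.00118535, -0.00032678, -0.00180729,
        0.00018104]), 'joint_torque': array([ 2.28674711e-03, -4.46023285e+01, -2.90578938e+01, -2.01679163e-04,
        1.15589247e-02,  1.56684649e-05]), 'tcp_pos': array([182.49033484, 518.31298686, 241.46685405]), 'tool_rot': array([-5.29524175e-01, -3.09596782e+00,  2.68136836e-03]), 'ft_force': array([-0.7960583 ,  0.27720834,  0.12983544]), 'ft_torque': array([ 0.0366221 , -0.04649845, -0.01975578]), 'grip_force': 0.0, 'gripper_width': 0.9983021422868741}
top {'fx': 427.6371150129198, 'fy': 427.6371150129198, 'cx': 273.29932156130707, 'cy': 208.9549989631641, 'R': array([[-1.27993062e-02, -9.99917957e-01, -5.06979422e-04],
       [-9.91592964e-01,  1.27580303e-02, -1.28765780e-01],
       [ 1.28761684e-01, -1.14539543e-03, -9.91674905e-01]]), 't': array([170.06704294, 493.94191736, 906.81299069])}
scene {'fx': 406.90471127435967, 'fy': 406.90471127435967, 'cx': 278.62554142252594, 'cy': 210.11603813025386, 'R': array([[ 0.79984557, -0.60015845, -0.00754282],
       [-0.39229252, -0.51322381, -0.76335307],
       [ 0.45426164,  0.61352356, -0.64593746]]), 't': array([-270.34262831,  307.53134742,  558.97979135])}
```

View pics/top0.png

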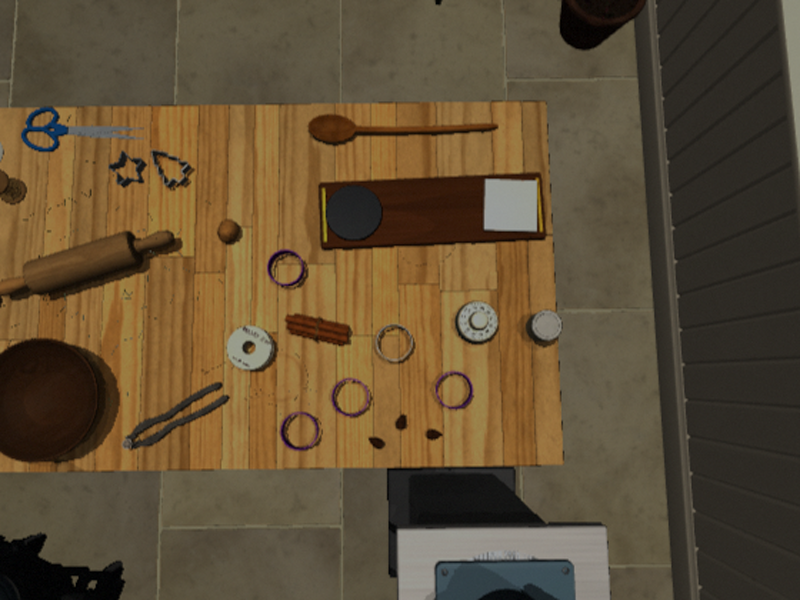

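View pics/scene0.png

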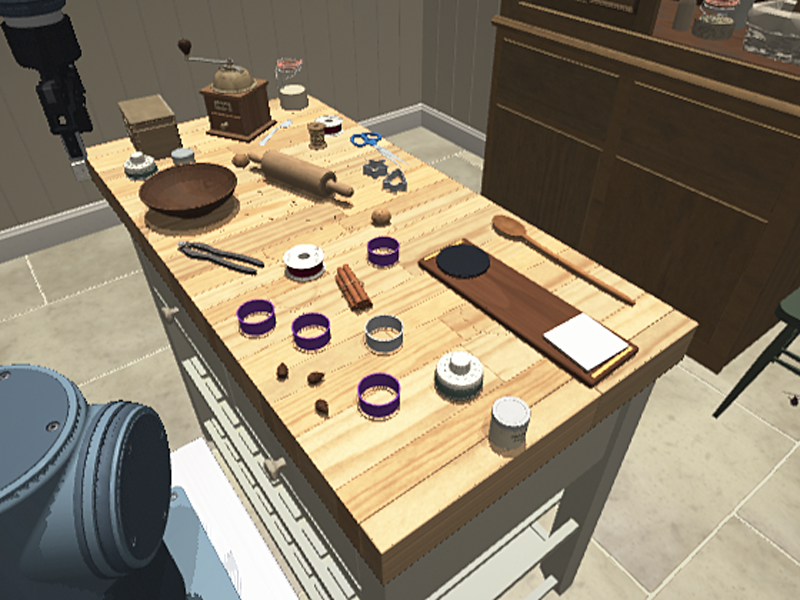

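Top view (800-wide): reel (249,348), cinnamon (318,329), cutter (395,343), timer (477,321), tin (545,326), walnut (229,231), slate (355,212), marble (511,205). I enlarge to read pixels more precisely.

Run:
```python
import cv2,pickle
d=pickle.load(open("cams.pkl","rb"))
f=d["top"]["frame"][110:300,150:410,::-1]
cv2.imwrite("pics/topcrop.png",cv2.convertScaleAbs(cv2.resize(f,(780,570),interpolation=cv2.INTER_CUBIC),alpha=1.5))
```

```text
(no output)
```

View pics/topcrop.png

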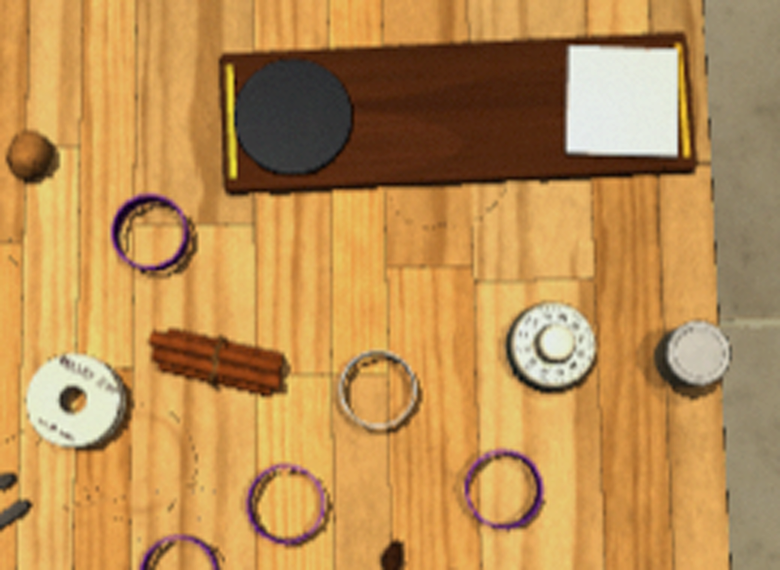

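Crop: reel top centre (74,400), cinnamon (218,361) with ends (151,342)/(284,380), cutter rim centre (378.5,391), timer (552,347), tin lid (698,352), slate (294.5,116), marble (622.5,101), and board corners (220,58),(683,34),(694,170),(229,192).

```bash
cat > h.py <<'E'
import numpy as np,cv2,pickle
from scipy.spatial.transform import Rotation as Ro
def ray(uv,c,z,R,t):
    d=np.array([(uv[0]-c["cx"])/c["fx"],(uv[1]-c["cy"])/c["fy"],1.])
    d=R.T@d; o=-R.T@t
    return o+d*(z-o[2])/d[2]
def wrist(uv,c,z,s):   # uv native pixels, s = state
    T=np.eye(4);T[:3,:3]=Ro.from_rotvec(s["tool_rot"]).as_matrix();T[:3,3]=s["tcp_pos"]
    M=np.linalg.inv(T@c["T_tool_cam"])
    return ray(uv,c,z,M[:3,:3],M[:3,3])
def go(s,xyz,yc=None,n=8):
    """yc: desired world direction angle (rad) of tool y (mod pi). prints per-row values: slide, then turn about z"""
    R=Ro.from_rotvec(s["tool_rot"]).as_matrix()
    print("slide/row",np.round(R.T@(np.array(xyz)-s["tcp_pos"])/800/n,4),"x",n)
    if yc is not None:
        cur=np.arctan2(R[1,1],R[0,1]); a=(yc-cur+np.pi/2)%np.pi-np.pi/2
        print("turn z total deg",np.degrees(-a),"per row",round(-np.degrees(a)/30/n,4),"j6",s["joint_pos"][5])
E
python3 - <<'E'
from h import *
from rig import arm
d=pickle.load(open("cams.pkl","rb"));c=d["top"]
f=lambda u,v,z:ray(((u+.5)/3-.5+150,(v+.5)/3-.5+110),c,z,c["R"],c["t"])
for n,u,v,z in[("reel",74,400,26),("cinn",218,361,22),("cA",151,342,22),("cB",284,380,22),("cutter",378.5,391,26),("timer",552,347,30),("tin",698,352,48),("slate",294.5,116,19),("marble",622.5,101,19),("board",456.5,113.5,12),("walnut",31,156,20),("b1",220,58,12),("b2",683,34,12),("b3",694,170,12),("b4",229,192,12)]:
    print(n,np.round(f(u,v,z),1))
s=arm.get_state()
R=Ro.from_rotvec(s["tool_rot"]).as_matrix();print(R.round(3))
w=arm.snapshot("wrist");print(w["T_tool_cam"].round(3),w["fx"],w["cx"],w["cy"])
go(s,f(74,400,26)*[1,1,0]+[-40,0,200])
E
```

```text
reel [424.6 381.1  26. ]
cinn [452.  276.7  22. ]
cA [466.7 326.   22. ]
cB [437.4 228.2  22. ]
cutter [428.3 159.   26. ]
timer [458.5  32.   30. ]
tin [452.  -69.7  48. ]
slate [637.1 219.7  19. ]
marble [645.6 -28.7  19. ]
board [639.4  96.7  12. ]
walnut [608.5 417.9  20. ]
b1 [685.5 276.9  12. ]
b2 [699.9 -78.6  12. ]
b3 [593.2 -82.2  12. ]
b4 [580.7 269.9  12. ]
[[-0.943  0.332 -0.001]
 [ 0.332  0.943 -0.001]
 [ 0.    -0.002 -1.   ]]
[[-0.00000e+00 -9.51000e-01 -3.10000e-01  8.02670e+01]
 [ 1.00000e+00 -0.00000e+00 -0.00000e+00  9.70000e-02]
 [ 0.00000e+00 -3.10000e-01  9.51000e-01 -1.31684e+02]
 [ 0.00000e+00  0.00000e+00  0.00000e+00  1.00000e+00]] 296.68117606007183 274.1801728101886 206.80164941463445
slide/row [-0.0369 -0.0097  0.0065] x 8
```

Request:
arm_command(
  targets=[
    {"slide": [-0.0428, -0.0077, 0.0142], "angular": [0, 0, 0]},
    {"slide": [-0.0428, -0.0077, 0.0142], "angular": [0, 0, 0]},
    {"slide": [-0.0428, -0.0077, 0.0142], "angular": [0, 0, 0]},
    {"slide": [-0.0428, -0.0077, 0.0142], "angular": [0, 0, 0]},
    {"slide": [-0.0428, -0.0077, 0.0142], "angular": [0, 0, 0]},
    {"slide": [-0.0428, -0.0077, 0.0142], "angular": [0, 0, 0]},
    {"slide": [-0.0428, -0.0077, 0.0142], "angular": [0, 0, 0]},
    {"slide": [-0.0428, -0.0077, 0.0142], "angular": [0, 0, 0]},
  ],
  claw=0,
  force=40,
)

```text
time: 0.82
tcp_pos: [425.9, 380.1, 150.7]
tool_rot: [-0.53, -3.096, 0.0]
ft_force: [0.2, 1.1, 0.1]
gripper_width: 1.003
grip_force: 0.0
```

Run:
```python
from h import *
from rig import arm
s=arm.get_state();w=arm.snapshot("wrist")
print(s["time"],s["tcp_pos"],s["tool_rot"],s["qd"].round(3))
cv2.imwrite("pics/w1.png",cv2.resize(w["frame"][:,:,::-1],(800,600)))
pickle.dump((s,w),open("w1.pkl","wb"))
```

```text
0.8167 [425.90110418 380.07712847 150.65765097] [-5.29600370e-01 -3.09626103e+00  3.44033362e-04] [-0.659  0.343 -0.148  0.004 -0.201 -0.655]
```

View pics/w1.png

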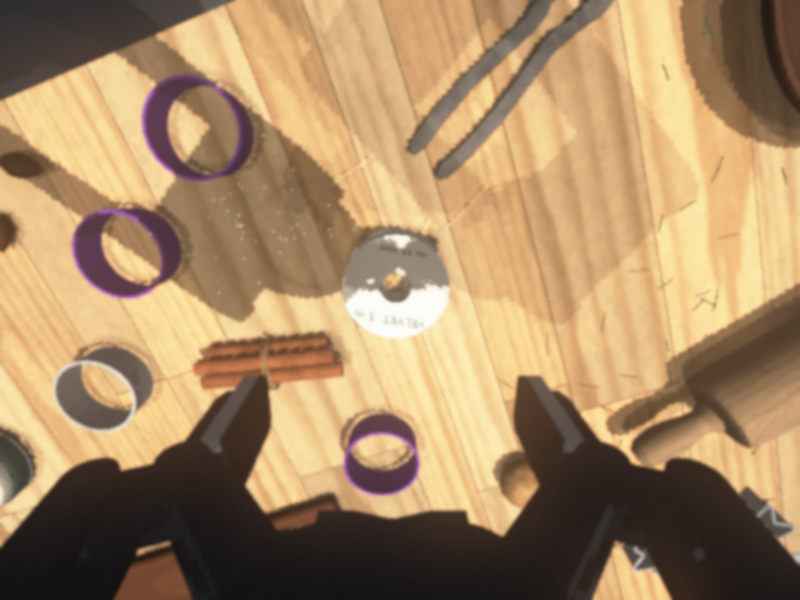

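Reel flange spans x 342–450, y 231–338, so its centre is (396,284.5). The fingertips are at (268,378) and (518,378), and no finger path is blocked.

Run:
```python
from h import *
from rig import arm
s,w=pickle.load(open("w1.pkl","rb"))
g=lambda u,v,z:wrist(((u+.5)*.7-.5,(v+.5)*.7-.5),w,z,s).round(1)
r=g(396,284.5,26);print("reel",r,"cutter",g(96,395,26))
for z in(130,140,150,160): print(z,g(268,378,z),g(518,378,z))
s=arm.get_state();print(s["time"],s["tcp_pos"],s["qd"].round(3))
go(s,[r[0],r[1],12])
```

```text
reel [422.9 383.9  26. ] cutter [429.1 162.8  26. ]
130 [413.4 331.5 130. ] [447.  426.7 130. ]
140 [409.3 336.4 140. ] [440.6 425.4 140. ]
150 [405.1 341.4 150. ] [434.3 424.1 150. ]
160 [401.  346.3 160. ] [427.9 422.8 160. ]
0.8667 [430.95867463 376.43289395 148.36110185] [ 0.056 -0.025  0.02   0.014  0.049  0.124]
slide/row [0.0016 0.0007 0.0213] x 8
```

Request:
arm_command(
  targets=[
    {"slide": [0, 0, 0.015], "angular": [0, 0, 0]},
    {"slide": [0, 0, 0.015], "angular": [0, 0, 0]},
    {"slide": [0, 0, 0.015], "angular": [0, 0, 0]},
    {"slide": [0, 0, 0.015], "angular": [0, 0, 0]},
    {"slide": [0, 0, 0], "angular": [0, 0, 0]},
    {"slide": [0, 0, 0], "angular": [0, 0, 0]},
    {"slide": [0, 0, 0], "angular": [0, 0, 0]},
    {"slide": [0, 0, 0], "angular": [0, 0, 0]},
  ],
)

```text
time: 1.53
tcp_pos: [425.2, 381.7, 104.3]
tool_rot: [0.529, 3.096, 0.002]
ft_force: [0.4, 0.3, -0.3]
gripper_width: 0.998
grip_force: 0.0
```

```bash
cat > snap.py <<'E'
import sys
from h import *
from rig import arm
s=arm.get_state();w=arm.snapshot("wrist");n=sys.argv[1]
print(s["time"],s["tcp_pos"].round(1),s["tool_rot"].round(4),s["qd"].round(3))
cv2.imwrite(f"pics/{n}.png",cv2.resize(w["frame"][:,:,::-1],(800,600)))
pickle.dump((s,w),open(f"{n}.pkl","wb"))
E
python3 snap.py w2
```

```text
1.5333 [425.2 381.7 104.3] [5.2910e-01 3.0955e+00 1.6000e-03] [ 0.    -0.003 -0.001  0.001 -0.004 -0.001]
```

View pics/w2.png

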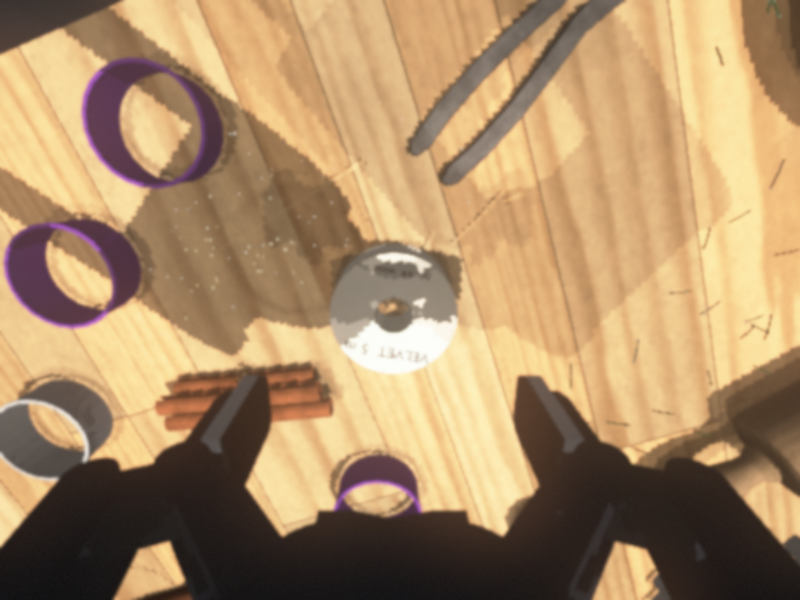

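The reel's top flange spans x 331–458, y 250–374, so its centre is (394.5,312). It lies between the jaws, and the cinnamon is to the left, clear of the finger.

Run:
```python
from h import *
from rig import arm
s,w=pickle.load(open("w2.pkl","rb"))
g=lambda u,v,z:wrist(((u+.5)*.7-.5,(v+.5)*.7-.5),w,z,s).round(1)
print(g(394.5,312,26), g(394.5,307,26))
r=g(394.5,312,26)
s=arm.get_state();print(s["tcp_pos"])
go(s,[(r[0]+424.6)/2,(r[1]+381.1)/2,9])
```

```text
[423.2 383.9  26. ] [420.6 384.9  26. ]
[425.17781335 381.64730191 104.38147273]
slide/row [0.0002 0.     0.0149] x 8
```

Request:
arm_command(
  targets=[
    {"slide": [0.0002, 0, 0.0149], "angular": [0, 0, 0]},
    {"slide": [0.0002, 0, 0.0149], "angular": [0, 0, 0]},
    {"slide": [0.0002, 0, 0.0149], "angular": [0, 0, 0]},
    {"slide": [0.0002, 0, 0.0149], "angular": [0, 0, 0]},
    {"slide": [0.0002, 0, 0.0149], "angular": [0, 0, 0]},
    {"slide": [0.0002, 0, 0.0149], "angular": [0, 0, 0]},
    {"slide": [0.0002, 0, 0.0149], "angular": [0, 0, 0]},
    {"slide": [0.0002, 0, 0.0149], "angular": [0, 0, 0]},
  ],
  claw=0,
)

```text
time: 2.25
tcp_pos: [424.1, 382.1, 8.3]
tool_rot: [0.529, 3.095, 0.002]
ft_force: [0.0, 0.5, -0.2]
gripper_width: 0.998
grip_force: 0.0
```

Request:
arm_command(
  targets=[
    {"slide": [0, 0, 0], "angular": [0, 0, 0]},
    {"slide": [0, 0, 0], "angular": [0, 0, 0]},
    {"slide": [0, 0, 0], "angular": [0, 0, 0]},
    {"slide": [0, 0, 0], "angular": [0, 0, 0]},
    {"slide": [0, 0, 0], "angular": [0, 0, 0]},
    {"slide": [0, 0, 0], "angular": [0, 0, 0]},
    {"slide": [0, 0, 0], "angular": [0, 0, 0]},
    {"slide": [0, 0, 0], "angular": [0, 0, 0]},
  ],
  claw=1,
  force=40,
)

```text
time: 2.92
tcp_pos: [423.7, 381.7, 8.3]
tool_rot: [0.53, 3.096, 0.0]
ft_force: [0.3, 0.0, 1.0]
gripper_width: 0.775
grip_force: 45.5
```

Request:
arm_command(
  targets=[
    {"slide": [0, 0, -0.014], "angular": [0, 0, 0]},
    {"slide": [0, 0, -0.014], "angular": [0, 0, 0]},
    {"slide": [0, 0, -0.014], "angular": [0, 0, 0]},
    {"slide": [0, 0, -0.014], "angular": [0, 0, 0]},
    {"slide": [0, 0, -0.014], "angular": [0, 0, 0]},
    {"slide": [0, 0, -0.014], "angular": [0, 0, 0]},
    {"slide": [0, 0, -0.014], "angular": [0, 0, 0]},
    {"slide": [0, 0, -0.014], "angular": [0, 0, 0]},
  ],
)

```text
time: 3.58
tcp_pos: [423.6, 381.7, 99.1]
tool_rot: [0.53, 3.096, 0.001]
ft_force: [0.4, -0.4, -1.0]
gripper_width: 0.774
grip_force: 45.2
```

Request:
arm_command(
  targets=[
    {"slide": [-0.0397, -0.0128, 0], "angular": [0, 0, 0]},
    {"slide": [-0.0397, -0.0128, 0], "angular": [0, 0, 0]},
    {"slide": [-0.0397, -0.0128, 0], "angular": [0, 0, 0]},
    {"slide": [-0.0397, -0.0128, 0], "angular": [0, 0, 0]},
    {"slide": [-0.0397, -0.0128, 0], "angular": [0, 0, 0]},
    {"slide": [-0.0397, -0.0128, 0], "angular": [0, 0, 0]},
    {"slide": [-0.0397, -0.0128, 0], "angular": [0, 0, 0]},
    {"slide": [-0.0397, -0.0128, 0], "angular": [0, 0, 0]},
  ],
)

```text
time: 4.25
tcp_pos: [637.1, 218.7, 98.3]
tool_rot: [-0.53, -3.097, -0.0]
ft_force: [-0.4, 1.0, -0.3]
gripper_width: 0.776
grip_force: 45.2
```

Request:
arm_command(
  targets=[
    {"slide": [0, 0, 0], "angular": [0, 0, 0]},
    {"slide": [0, 0, 0], "angular": [0, 0, 0]},
    {"slide": [0, 0, 0], "angular": [0, 0, 0]},
    {"slide": [0, 0, 0], "angular": [0, 0, 0]},
    {"slide": [0, 0, 0.006], "angular": [0, 0, 0]},
    {"slide": [0, 0, 0.006], "angular": [0, 0, 0]},
    {"slide": [0, 0, 0.006], "angular": [0, 0, 0]},
    {"slide": [0, 0, 0.006], "angular": [0, 0, 0]},
  ],
)

```text
time: 4.92
tcp_pos: [635.3, 220.5, 77.8]
tool_rot: [-0.528, -3.096, 0.0]
ft_force: [-0.3, 0.6, -0.4]
gripper_width: 0.773
grip_force: 45.3
```

```bash
python3 snap.py w3
python3 - <<'E'
from h import *
from rig import arm
go(arm.get_state(),[636.5,220.2,29])
E
```

```text
4.9167 [635.3 220.5  77.8] [-5.2810e-01 -3.0963e+00  4.0000e-04] [-0.005  0.065  0.048  0.    -0.111 -0.001]
slide/row [-0.0003  0.0001  0.0074] x 8
```

View pics/w3.png

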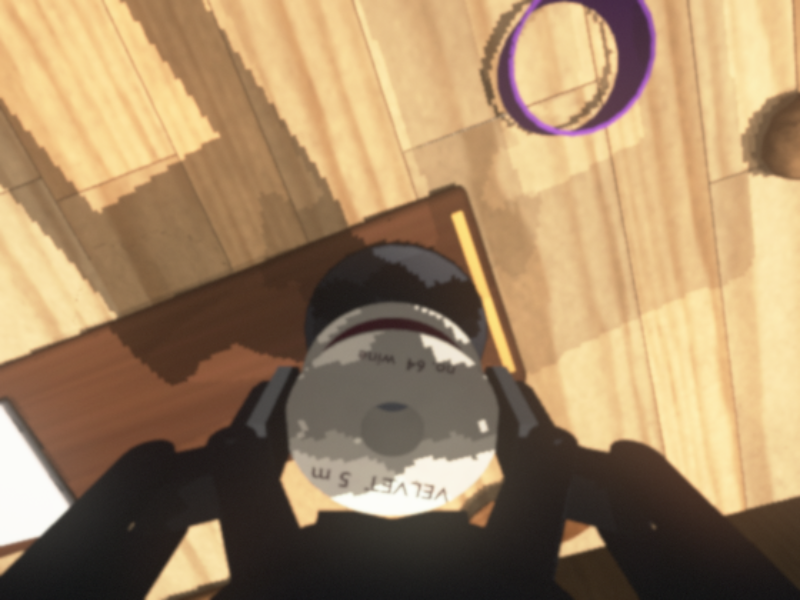

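The held reel's flange centre is at about (392,417). The slate spans x 305–486 with its top edge at y 243, so its centre is about (395.5,331). I compare the two positions.

Run:
```python
from h import *
from rig import arm
s,w=pickle.load(open("w3.pkl","rb"))
g=lambda u,v,z:wrist(((u+.5)*.7-.5,(v+.5)*.7-.5),w,z,s).round(1)
print("reel",g(392,417,95.5),"slate",g(395.5,331,19),"edges",g(305,325,19),g(486,325,19),g(392,243,19))
th=np.linspace(0,6.283,9)[:-1]
# predicted slate outline + reel outline for fit
T=np.eye(4);T[:3,:3]=Ro.from_rotvec(s["tool_rot"]).as_matrix();T[:3,3]=s["tcp_pos"]
M=np.linalg.inv(T@w["T_tool_cam"])
def ext(c,r,z):
    th=np.linspace(0,6.283,200);P=np.c_[c[0]+r*np.cos(th),c[1]+r*np.sin(th),z+0*th]@M[:3,:3].T+M[:3,3]
    u=(P[:,0]/P[:,2]*w["fx"]+w["cx"]+.5)/.7;v=(P[:,1]/P[:,2]*w["fy"]+w["cy"]+.5)/.7;return u.min(),u.max(),v.min(),v.max()
print("slate",ext((636.5,220.2),45,19)); print("reel",ext((635.3,220.5),34,95.5))
```

```text
reel [632.3 221.7  95.5] slate [635.8 222.2  19. ] edges [618.3 181.9  19. ] [647.4 264.5  19. ] [594.5 234.9  19. ]
slate (np.float64(299.9819463241103), np.float64(485.25085462294794), np.float64(242.48308202858655), np.float64(413.9219401397664))
reel (np.float64(283.7522026957798), np.float64(500.7460083472702), np.float64(325.88503149450037), np.float64(512.1604274773188))
```

Request:
arm_command(
  targets=[
    {"slide": [-0.0006, 0.0003, 0.008], "angular": [0, 0, 0]},
    {"slide": [-0.0006, 0, 0.008], "angular": [0, 0, 0]},
    {"slide": [0, 0, 0.008], "angular": [0, 0, 0]},
    {"slide": [0, 0, 0.008], "angular": [0, 0, 0]},
    {"slide": [0, 0, 0.008], "angular": [0, 0, 0]},
    {"slide": [0, 0, 0.008], "angular": [0, 0, 0]},
    {"slide": [0, 0, 0.008], "angular": [0, 0, 0]},
    {"slide": [0, 0, 0.007], "angular": [0, 0, 0]},
  ],
)

```text
time: 5.63
tcp_pos: [636.8, 219.8, 27.2]
tool_rot: [-0.53, -3.096, 0.0]
ft_force: [-0.7, 0.1, 33.1]
gripper_width: 0.774
grip_force: 50.9
```

Request:
arm_command(
  targets=[
    {"slide": [0, 0, 0], "angular": [0, 0, 0]},
    {"slide": [0, 0, 0], "angular": [0, 0, 0]},
    {"slide": [0, 0, 0], "angular": [0, 0, 0]},
    {"slide": [0, 0, 0], "angular": [0, 0, 0]},
    {"slide": [0, 0, 0.0006], "angular": [0, 0, 0]},
    {"slide": [0, 0, 0.0003], "angular": [0, 0, 0]},
    {"slide": [0, 0, 0], "angular": [0, 0, 0]},
    {"slide": [0, 0, 0], "angular": [0, 0, 0]},
  ],
)

```text
time: 6.3
tcp_pos: [636.9, 219.9, 27.3]
tool_rot: [-0.53, -3.097, 0.0]
ft_force: [0.1, -0.3, 0.3]
gripper_width: 0.773
grip_force: 46.0
```

Request:
arm_command(
  targets=[
    {"slide": [0, 0, 0], "angular": [0, 0, 0]},
    {"slide": [0, 0, 0], "angular": [0, 0, 0]},
    {"slide": [0, 0, 0], "angular": [0, 0, 0]},
    {"slide": [0, 0, 0], "angular": [0, 0, 0]},
    {"slide": [0, 0, -0.005], "angular": [0, 0, 0]},
    {"slide": [0, 0, -0.01], "angular": [0, 0, 0]},
    {"slide": [0, 0, -0.02], "angular": [0, 0, 0]},
    {"slide": [0, 0, -0.02], "angular": [0, 0, 0]},
  ],
  claw=0,
)

```text
time: 6.97
tcp_pos: [636.6, 219.8, 71.9]
tool_rot: [-0.529, -3.096, 0.001]
ft_force: [0.1, 0.4, -0.1]
gripper_width: 0.999
grip_force: 0.0
```

Request:
arm_command(
  targets=[
    {"slide": [0, 0, -0.012], "angular": [0, 0, 0.23]},
    {"slide": [0, 0, -0.012], "angular": [0, 0, 0.23]},
    {"slide": [0, 0, -0.012], "angular": [0, 0, 0.23]},
    {"slide": [0, 0, -0.012], "angular": [0, 0, 0.23]},
    {"slide": [0, 0, -0.012], "angular": [0, 0, 0.23]},
    {"slide": [0, 0, -0.012], "angular": [0, 0, 0.23]},
    {"slide": [0, 0, -0.012], "angular": [0, 0, 0.23]},
    {"slide": [0, 0, -0.012], "angular": [0, 0, 0.23]},
  ],
)

```text
time: 7.63
tcp_pos: [637.1, 219.9, 149.7]
tool_rot: [1.911, 2.493, 0.001]
ft_force: [0.5, -0.0, 0.7]
gripper_width: 1.003
grip_force: 0.0
```

Request:
arm_command(
  targets=[
    {"slide": [-0.0324, -0.0359, 0], "angular": [0, 0, 0]},
    {"slide": [-0.0324, -0.0359, 0], "angular": [0, 0, 0]},
    {"slide": [-0.0324, -0.0359, 0], "angular": [0, 0, 0]},
    {"slide": [-0.0324, -0.0359, 0], "angular": [0, 0, 0]},
    {"slide": [-0.0324, -0.0359, 0], "angular": [0, 0, 0]},
    {"slide": [-0.0324, -0.0359, 0], "angular": [0, 0, 0]},
    {"slide": [-0.0324, -0.0359, 0], "angular": [0, 0, 0]},
    {"slide": [-0.0324, -0.0359, 0], "angular": [0, 0, 0]},
  ],
)

```text
time: 8.3
tcp_pos: [469.5, -42.3, 149.2]
tool_rot: [1.902, 2.498, 0.001]
ft_force: [1.0, -0.7, 0.3]
gripper_width: 1.002
grip_force: 0.0
```

Request:
arm_command(
  targets=[
    {"slide": [-0.0144, -0.016, 0], "angular": [0, 0, 0]},
    {"slide": [-0.0144, -0.016, 0], "angular": [0, 0, 0]},
    {"slide": [0, 0, 0.01], "angular": [0, 0, 0]},
    {"slide": [0, 0, 0.01], "angular": [0, 0, 0]},
    {"slide": [0, 0, 0.01], "angular": [0, 0, 0]},
    {"slide": [0, 0, 0], "angular": [0, 0, 0]},
    {"slide": [0, 0, 0], "angular": [0, 0, 0]},
    {"slide": [0, 0, 0], "angular": [0, 0, 0]},
  ],
)

```text
time: 8.97
tcp_pos: [452.2, -69.3, 123.9]
tool_rot: [-1.902, -2.5, 0.0]
ft_force: [-0.4, -0.4, -0.8]
gripper_width: 1.0
grip_force: 0.0
```

```bash
python3 snap.py w4
```

```text
8.9667 [452.2 -69.3 123.9] [-1.9019e+00 -2.4997e+00  1.0000e-04] [-0.005 -0.007 -0.004 -0.001  0.001 -0.002]
```

View pics/w4.png

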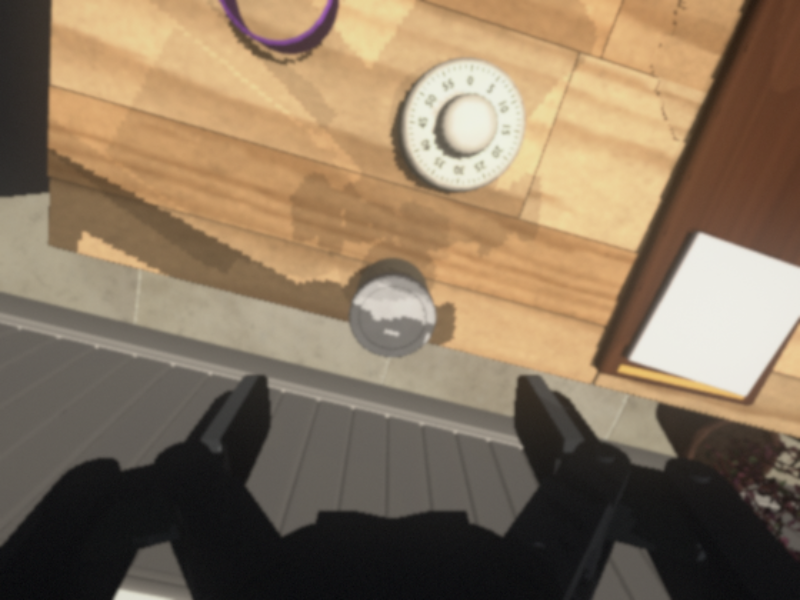

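The tin lid spans x 349–435, y 274–357, so its centre is (392,315.5). The timer is well clear of both fingers.

Run:
```python
from h import *
from rig import arm
s,w=pickle.load(open("w4.pkl","rb"))
g=lambda u,v,z:wrist(((u+.5)*.7-.5,(v+.5)*.7-.5),w,z,s).round(1)
t=g(392,315.5,48);print("tin",t, g(349,315,48),g(435,315,48),g(392,274,48),g(392,357,48),"marble", g(697,232,19),g(628,358,19),g(745,397,19))
go(arm.get_state(),[t[0],t[1],20])
```

```text
tin [451.3 -68.1  48. ] [429.5 -73.8  48. ] [472.9 -61.8  48. ] [445.3 -46.4  48. ] [457.7 -91.2  48. ] marble [605.3  14.9  19. ] [601.8 -66.8  19. ] [685.4 -72.1  19. ]
slide/row [ 0.0002 -0.0001  0.0163] x 8
```

Request:
arm_command(
  targets=[
    {"slide": [0.0002, -0.0001, 0.0163], "angular": [0, 0, 0]},
    {"slide": [0.0002, -0.0001, 0.0163], "angular": [0, 0, 0]},
    {"slide": [0.0002, -0.0001, 0.0163], "angular": [0, 0, 0]},
    {"slide": [0.0002, -0.0001, 0.0163], "angular": [0, 0, 0]},
    {"slide": [0.0002, -0.0001, 0.0163], "angular": [0, 0, 0]},
    {"slide": [0.0002, -0.0001, 0.0163], "angular": [0, 0, 0]},
    {"slide": [0.0002, -0.0001, 0.0163], "angular": [0, 0, 0]},
    {"slide": [0.0002, -0.0001, 0.0163], "angular": [0, 0, 0]},
  ],
)

```text
time: 9.68
tcp_pos: [451.5, -68.8, 19.5]
tool_rot: [1.903, 2.499, 0.0]
ft_force: [-0.1, 0.2, -0.3]
gripper_width: 0.999
grip_force: 0.0
```

Request:
arm_command(
  targets=[
    {"slide": [0, 0, 0], "angular": [0, 0, 0]},
    {"slide": [0, 0, 0], "angular": [0, 0, 0]},
    {"slide": [0, 0, 0], "angular": [0, 0, 0]},
    {"slide": [0, 0, 0], "angular": [0, 0, 0]},
    {"slide": [0, 0, 0], "angular": [0, 0, 0]},
    {"slide": [0, 0, 0], "angular": [0, 0, 0]},
    {"slide": [0, 0, 0], "angular": [0, 0, 0]},
    {"slide": [0, 0, 0], "angular": [0, 0, 0]},
  ],
  claw=1,
)

```text
time: 10.35
tcp_pos: [451.7, -69.2, 20.8]
tool_rot: [1.903, 2.497, 0.001]
ft_force: [0.2, 1.2, 6.3]
gripper_width: 0.525
grip_force: 40.6
```

Request:
arm_command(
  targets=[
    {"slide": [0, 0, -0.021], "angular": [0, 0, 0]},
    {"slide": [0, 0, -0.021], "angular": [0, 0, 0]},
    {"slide": [0, 0, -0.021], "angular": [0, 0, 0]},
    {"slide": [0, 0, -0.021], "angular": [0, 0, 0]},
    {"slide": [0, 0, -0.021], "angular": [0, 0, 0]},
    {"slide": [0, 0, -0.021], "angular": [0, 0, 0]},
    {"slide": [0, 0, -0.021], "angular": [0, 0, 0]},
    {"slide": [0.0318, 0.0355, 0], "angular": [0, 0, 0]},
  ],
)

```text
time: 11.02
tcp_pos: [471.8, -41.2, 140.7]
tool_rot: [1.906, 2.49, -0.002]
ft_force: [2.1, -0.2, -1.5]
gripper_width: 0.525
grip_force: 41.0
```

Request:
arm_command(
  targets=[
    {"slide": [0.0318, 0.0355, 0], "angular": [0, 0, 0]},
    {"slide": [0.0318, 0.0355, 0], "angular": [0, 0, 0]},
    {"slide": [0.0318, 0.0355, 0], "angular": [0, 0, 0]},
    {"slide": [0.0318, 0.0355, 0], "angular": [0, 0, 0]},
    {"slide": [0.0318, 0.0355, 0], "angular": [0, 0, 0]},
    {"slide": [0.0318, 0.0355, 0], "angular": [0, 0, 0]},
    {"slide": [0.0318, 0.0355, 0], "angular": [0, 0, 0]},
    {"slide": [0.0318, 0.0355, 0], "angular": [0, 0, 0]},
  ],
)

```text
time: 11.68
tcp_pos: [637.1, 221.3, 137.4]
tool_rot: [1.904, 2.499, -0.0]
ft_force: [0.1, -0.2, -0.7]
gripper_width: 0.525
grip_force: 41.0
```

Request:
arm_command(
  targets=[
    {"slide": [0, 0, 0], "angular": [0, 0, 0]},
    {"slide": [0, 0, 0], "angular": [0, 0, 0]},
    {"slide": [0, 0, 0.005], "angular": [0, 0, 0]},
    {"slide": [0, 0, 0.005], "angular": [0, 0, 0]},
    {"slide": [0, 0, 0.005], "angular": [0, 0, 0]},
    {"slide": [0, 0, 0], "angular": [0, 0, 0]},
    {"slide": [0, 0, 0], "angular": [0, 0, 0]},
    {"slide": [0, 0, 0], "angular": [0, 0, 0]},
  ],
)

```text
time: 12.35
tcp_pos: [636.6, 218.9, 125.6]
tool_rot: [1.905, 2.498, 0.0]
ft_force: [0.6, -0.0, -0.5]
gripper_width: 0.527
grip_force: 41.2
```

```bash
python3 snap.py w5
```

```text
12.35 [636.6 218.9 125.6] [1.9051e+00 2.4979e+00 1.0000e-04] [ 0.004 -0.002 -0.01  -0.     0.001 -0.001]
```

View pics/w5.png

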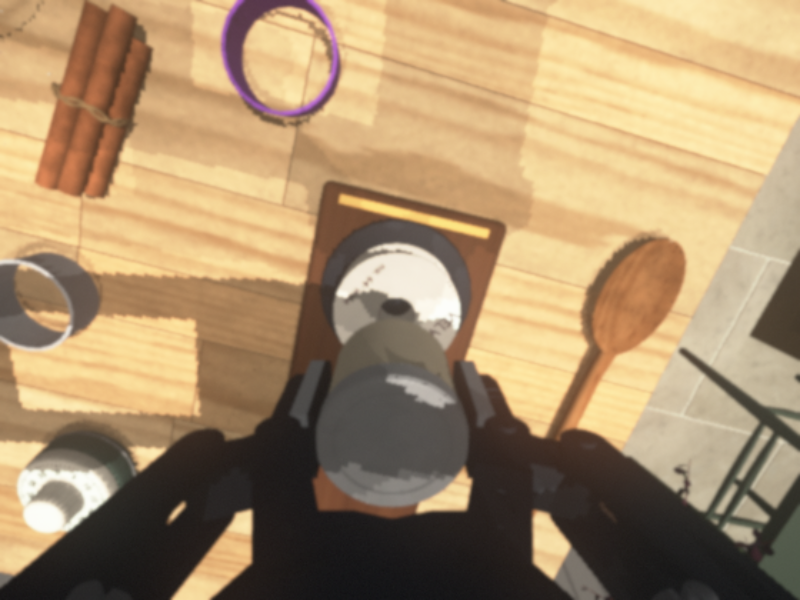

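Reel on slate: its flange spans x 334–468 with top edge y 244, and the slate spans x 321–471 with top edge y 221. The held tin's lid spans x 316–470, y 362–508, and is upright.

Run:
```python
from h import *
from scipy.optimize import least_squares
from rig import arm
s,w=pickle.load(open("w5.pkl","rb"))
T=np.eye(4);T[:3,:3]=Ro.from_rotvec(s["tool_rot"]).as_matrix();T[:3,3]=s["tcp_pos"]
M=np.linalg.inv(T@w["T_tool_cam"])
def ext(c,r,z):
    th=np.linspace(0,6.283,400);P=np.c_[c[0]+r*np.cos(th),c[1]+r*np.sin(th),z+0*th]@M[:3,:3].T+M[:3,3]
    u=(P[:,0]/P[:,2]*w["fx"]+w["cx"]+.5)/.7;v=(P[:,1]/P[:,2]*w["fy"]+w["cy"]+.5)/.7;return np.array([u.min(),u.max(),v.min(),v.max()])
def fit(obs,r,z):
    obs=np.array(obs,float);k=~np.isnan(obs)
    q=least_squares(lambda c:(ext(c,r,z)-obs)[k],s["tcp_pos"][:2],diff_step=1e-3);return q.x.round(1),q.fun.round(1)
n=np.nan
print("reel",fit([334,468,244,n],34,45));print("slate",fit([321,471,221,n],45,19));print("tin",fit([316,470,362,508],23,125.6-20.8+48))
g=lambda u,v,z:wrist(((u+.5)*.7-.5,(v+.5)*.7-.5),w,z,s).round(1)
print("hole",g(396,308,45), "cinn",g(62,185,15),g(120,25,15))
go(arm.get_state(),[0,0,0])
```

```text
reel (array([639.2, 224.5]), array([ 3. , -3. , -0.3]))
slate (array([637.7, 220.7]), array([-1.1,  1.1,  0.1]))
tin (array([635.7, 221.2]), array([-2.1,  2.1,  5.4, -6.5]))
hole [637.2 223.1  45. ] cinn [442.3 233.6  15. ] [467.8 320.7  15. ]
slide/row [-0.0067 -0.105   0.0196] x 8
```

Request:
arm_command(
  targets=[
    {"slide": [0.0012, 0.002, 0.0092], "angular": [0, 0, 0]},
    {"slide": [0.0011, 0.0019, 0.0092], "angular": [0, 0, 0]},
    {"slide": [0, 0, 0.0092], "angular": [0, 0, 0]},
    {"slide": [0, 0, 0.0092], "angular": [0, 0, 0]},
    {"slide": [0, 0, 0.0092], "angular": [0, 0, 0]},
    {"slide": [0, 0, 0.0092], "angular": [0, 0, 0]},
    {"slide": [0, 0, 0.0092], "angular": [0, 0, 0]},
    {"slide": [0, 0, 0.008], "angular": [0, 0, 0]},
  ],
)

```text
time: 13.07
tcp_pos: [638.8, 222.2, 66.4]
tool_rot: [-1.904, -2.498, 0.001]
ft_force: [-0.1, -0.2, -0.4]
gripper_width: 0.527
grip_force: 41.2
```

Request:
arm_command(
  targets=[
    {"slide": [0, 0, 0], "angular": [0, 0, 0]},
    {"slide": [0, 0, 0], "angular": [0, 0, 0]},
    {"slide": [0, 0, 0.0005], "angular": [0, 0, 0]},
    {"slide": [0, 0, 0.0005], "angular": [0, 0, 0]},
    {"slide": [0, 0, 0.0005], "angular": [0, 0, 0]},
    {"slide": [0, 0, 0], "angular": [0, 0, 0]},
    {"slide": [0, 0, 0], "angular": [0, 0, 0]},
    {"slide": [0, 0, 0], "angular": [0, 0, 0]},
  ],
)

```text
time: 13.73
tcp_pos: [639.2, 222.2, 66.4]
tool_rot: [1.904, 2.499, 0.0]
ft_force: [-0.3, 0.2, -1.1]
gripper_width: 0.525
grip_force: 42.8
```

Request:
arm_command(
  targets=[
    {"slide": [0, 0, 0.0005], "angular": [0, 0, 0]},
    {"slide": [0, 0, 0.0005], "angular": [0, 0, 0]},
    {"slide": [0, 0, 0], "angular": [0, 0, 0]},
    {"slide": [0, 0, 0], "angular": [0, 0, 0]},
    {"slide": [0, 0, 0], "angular": [0, 0, 0]},
    {"slide": [0, 0, 0], "angular": [0, 0, 0]},
    {"slide": [0, 0, 0], "angular": [0, 0, 0]},
    {"slide": [0, 0, 0], "angular": [0, 0, 0]},
  ],
)

```text
time: 14.4
tcp_pos: [639.2, 222.2, 65.7]
tool_rot: [1.904, 2.499, 0.0]
ft_force: [-0.2, -0.4, 2.7]
gripper_width: 0.525
grip_force: 42.8
```

Request:
arm_command(
  targets=[
    {"slide": [0, 0, 0], "angular": [0, 0, 0]},
    {"slide": [0, 0, 0], "angular": [0, 0, 0]},
    {"slide": [0, 0, 0], "angular": [0, 0, 0]},
    {"slide": [0, 0, 0], "angular": [0, 0, 0]},
    {"slide": [0, 0, 0], "angular": [0, 0, 0]},
    {"slide": [0, 0, -0.005], "angular": [0, 0, 0]},
    {"slide": [0, 0, -0.01], "angular": [0, 0, 0]},
    {"slide": [0, 0, -0.01], "angular": [0, 0, 0]},
  ],
  claw=0,
)

```text
time: 15.07
tcp_pos: [639.0, 222.2, 86.0]
tool_rot: [-1.904, -2.499, 0.001]
ft_force: [0.2, -0.7, 0.6]
gripper_width: 0.998
grip_force: 0.0
```

Request:
arm_command(
  targets=[
    {"slide": [0, 0, -0.02], "angular": [0, 0, 0]},
    {"slide": [0, 0, -0.02], "angular": [0, 0, 0]},
    {"slide": [0, 0, -0.02], "angular": [0, 0, 0]},
    {"slide": [0, 0, -0.01], "angular": [0, 0, 0]},
    {"slide": [0, 0, 0], "angular": [0, 0, 0]},
    {"slide": [0, 0, 0], "angular": [0, 0, 0]},
    {"slide": [0, 0, 0], "angular": [0, 0, 0]},
    {"slide": [0, 0, 0], "angular": [0, 0, 0]},
  ],
)

```text
time: 15.73
tcp_pos: [638.4, 222.0, 140.2]
tool_rot: [-1.903, -2.498, 0.003]
ft_force: [-0.3, -0.4, 0.1]
gripper_width: 0.999
grip_force: 0.0
```

```bash
python3 snap.py w6
```

```text
15.7333 [638.4 222.  140.2] [-1.9031 -2.4976  0.0026] [ 0.001  0.007 -0.002  0.    -0.     0.   ]
```

View pics/w6.png

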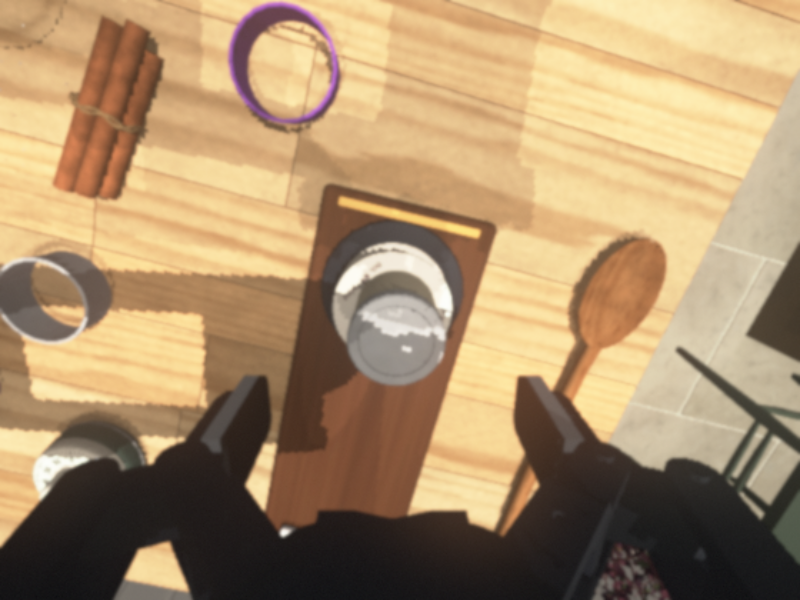

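The tin stands on the reel. Its lid spans x 347–447, y 293–385. The reel spans x 332–460 with top edge y 243, and the slate x 323–463 with top edge y 221. The cutter rim (x −3–90, y 257–343) and the cinnamon are at the left.

```bash
cat >> h.py <<'E'
from scipy.optimize import least_squares
def fit(s,w,obs,r,z):
    T=np.eye(4);T[:3,:3]=Ro.from_rotvec(s["tool_rot"]).as_matrix();T[:3,3]=s["tcp_pos"]
    M=np.linalg.inv(T@w["T_tool_cam"])
    def ext(c):
        th=np.linspace(0,6.283,400);P=np.c_[c[0]+r*np.cos(th),c[1]+r*np.sin(th),z+0*th]@M[:3,:3].T+M[:3,3]
        u=(P[:,0]/P[:,2]*w["fx"]+w["cx"]+.5)/.7;v=(P[:,1]/P[:,2]*w["fy"]+w["cy"]+.5)/.7;return np.array([u.min(),u.max(),v.min(),v.max()])
    obs=np.array(obs,float);k=~np.isnan(obs)
    q=least_squares(lambda c:(ext(c)-obs)[k],s["tcp_pos"][:2],diff_step=1e-3);return q.x.round(1),q.fun.round(1)
E
python3 - <<'E'
from h import *
from rig import arm
s,w=pickle.load(open("w6.pkl","rb"));n=np.nan
print(fit(s,w,[347,447,293,385],23,93),fit(s,w,[332,460,243,n],34,45),fit(s,w,[323,463,221,n],45,19))
go(arm.get_state(),[428.6,160.5,120])
E
```

```text
(array([639.8, 222.6]), array([-0.1,  0.1,  0. , -0. ])) (array([638.9, 224.8]), array([ 3.8, -3.8, -0.3])) (array([638.1, 221.3]), array([-1.9,  1.9,  0.2]))
slide/row [-0.0006 -0.0342  0.0032] x 8
```

Request:
arm_command(
  targets=[
    {"slide": [-0.0006, -0.0342, 0], "angular": [0, 0, 0]},
    {"slide": [-0.0006, -0.0342, 0], "angular": [0, 0, 0]},
    {"slide": [-0.0006, -0.0342, 0], "angular": [0, 0, 0]},
    {"slide": [-0.0006, -0.0342, 0], "angular": [0, 0, 0]},
    {"slide": [-0.0006, -0.0342, 0], "angular": [0, 0, 0]},
    {"slide": [-0.0006, -0.0342, 0], "angular": [0, 0, 0]},
    {"slide": [-0.0006, -0.0342, 0], "angular": [0, 0, 0]},
    {"slide": [-0.0006, -0.0342, 0], "angular": [0, 0, 0]},
  ],
)

```text
time: 16.45
tcp_pos: [427.4, 160.0, 140.8]
tool_rot: [-1.903, -2.498, 0.001]
ft_force: [0.2, -0.3, 0.3]
gripper_width: 1.004
grip_force: 0.0
```

Request:
arm_command(
  targets=[
    {"slide": [0, 0, 0], "angular": [0, 0, 0]},
    {"slide": [0, 0, 0], "angular": [0, 0, 0]},
    {"slide": [0, 0, 0.015], "angular": [0, 0, 0]},
    {"slide": [0, 0, 0.015], "angular": [0, 0, 0]},
    {"slide": [0, 0, 0], "angular": [0, 0, 0]},
    {"slide": [0, 0, 0], "angular": [0, 0, 0]},
    {"slide": [0, 0, 0], "angular": [0, 0, 0]},
    {"slide": [0, 0, 0], "angular": [0, 0, 0]},
  ],
  force=20,
)

```text
time: 17.12
tcp_pos: [430.0, 160.6, 118.0]
tool_rot: [1.904, 2.498, 0.001]
ft_force: [0.7, -0.1, 0.1]
gripper_width: 1.002
grip_force: 0.0
```

```bash
python3 snap.py w7
```

```text
17.1167 [430.  160.6 118. ] [1.9035e+00 2.4983e+00 1.1000e-03] [-0.003 -0.007  0.003 -0.    -0.003 -0.001]
```

View pics/w7.png

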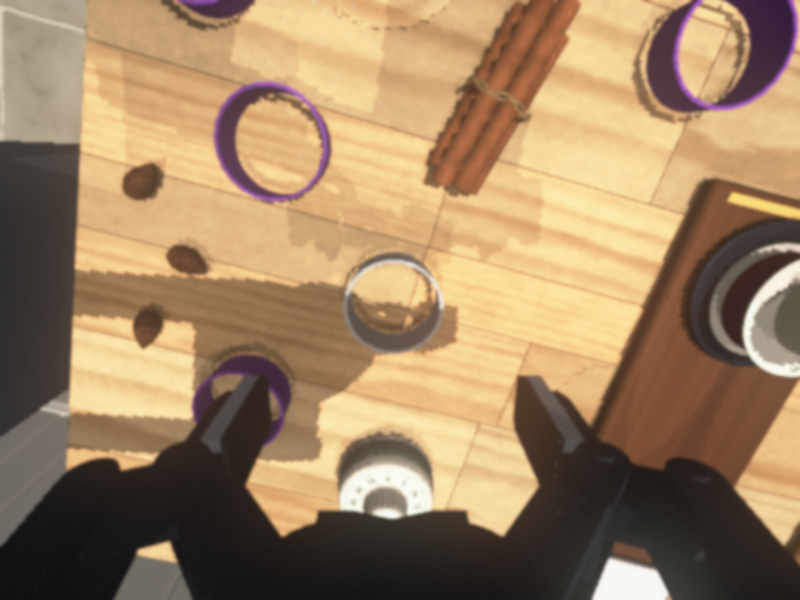

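The cutter rim spans x 344–443, y 257–353. The purple rings are clear of the finger landings.

Run:
```python
from h import *
from rig import arm
s,w=pickle.load(open("w7.pkl","rb"));n=np.nan
c,e=fit(s,w,[344,443,257,353],28,26);print(c,e)
g=lambda u,v,z:wrist(((u+.5)*.7-.5,(v+.5)*.7-.5),w,z,s).round(1)
print("cinn near end",g(429,180,15),g(473,192,15),"far",g(527,0,15),g(578,5,15))
go(arm.get_state(),[c[0],c[1],11])
```

```text
[429.9 161.4] [-0.6  0.6  0.7 -0.8]
cinn near end [430.5 231.8  15. ] [455.2 232.1  15. ] far [451.3 323.   15. ] [475.5 327.5  15. ]
slide/row [0.0001 0.     0.0167] x 8
```

Request:
arm_command(
  targets=[
    {"slide": [0.0001, 0, 0.0167], "angular": [0, 0, 0]},
    {"slide": [0.0001, 0, 0.0167], "angular": [0, 0, 0]},
    {"slide": [0.0001, 0, 0.0167], "angular": [0, 0, 0]},
    {"slide": [0.0001, 0, 0.0167], "angular": [0, 0, 0]},
    {"slide": [0.0001, 0, 0.0167], "angular": [0, 0, 0]},
    {"slide": [0.0001, 0, 0.0167], "angular": [0, 0, 0]},
    {"slide": [0.0001, 0, 0.0167], "angular": [0, 0, 0]},
    {"slide": [0.0001, 0, 0.0167], "angular": [0, 0, 0]},
  ],
)

```text
time: 17.83
tcp_pos: [429.7, 161.2, 10.5]
tool_rot: [1.903, 2.498, 0.002]
ft_force: [0.3, 0.4, -0.5]
gripper_width: 1.004
grip_force: 0.0
```

Request:
arm_command(
  targets=[
    {"slide": [0, 0, 0], "angular": [0, 0, 0]},
    {"slide": [0, 0, 0], "angular": [0, 0, 0]},
    {"slide": [0, 0, 0], "angular": [0, 0, 0]},
    {"slide": [0, 0, 0], "angular": [0, 0, 0]},
    {"slide": [0, 0, 0], "angular": [0, 0, 0]},
    {"slide": [0, 0, 0], "angular": [0, 0, 0]},
    {"slide": [0, 0, 0], "angular": [0, 0, 0]},
    {"slide": [0, 0, 0], "angular": [0, 0, 0]},
  ],
  claw=1,
  force=20,
)

```text
time: 18.5
tcp_pos: [429.7, 161.1, 11.4]
tool_rot: [1.903, 2.498, 0.002]
ft_force: [-0.7, 0.2, 5.5]
gripper_width: 0.648
grip_force: 21.6
```

Request:
arm_command(
  targets=[
    {"slide": [0, 0, -0.014], "angular": [0, 0, 0]},
    {"slide": [0, 0, -0.014], "angular": [0, 0, 0]},
    {"slide": [0, 0, -0.014], "angular": [0, 0, 0]},
    {"slide": [0, 0, -0.014], "angular": [0, 0, 0]},
    {"slide": [0, 0, -0.014], "angular": [0, 0, 0]},
    {"slide": [0, 0, -0.014], "angular": [0, 0, 0]},
    {"slide": [0, 0, -0.014], "angular": [0, 0, 0]},
    {"slide": [0, 0, -0.014], "angular": [0, 0, 0]},
  ],
)

```text
time: 19.17
tcp_pos: [428.7, 161.0, 100.7]
tool_rot: [-1.904, -2.499, 0.0]
ft_force: [-0.8, -0.8, -0.4]
gripper_width: 0.643
grip_force: 21.4
```

Request:
arm_command(
  targets=[
    {"slide": [-0.0376, 0.0246, 0], "angular": [0, 0, 0]},
    {"slide": [-0.0376, 0.0246, 0], "angular": [0, 0, 0]},
    {"slide": [-0.0376, 0.0246, 0], "angular": [0, 0, 0]},
    {"slide": [-0.0376, 0.0246, 0], "angular": [0, 0, 0]},
    {"slide": [-0.0376, 0.0246, 0], "angular": [0, 0, 0]},
    {"slide": [-0.0376, 0.0246, 0], "angular": [0, 0, 0]},
    {"slide": [-0.0376, 0.0246, 0], "angular": [0, 0, 0]},
    {"slide": [-0.0376, 0.0246, 0], "angular": [0, 0, 0]},
  ],
)

```text
time: 19.83
tcp_pos: [645.4, -30.5, 99.9]
tool_rot: [-1.904, -2.498, 0.0]
ft_force: [0.4, 0.1, -0.7]
gripper_width: 0.644
grip_force: 21.4
```

Request:
arm_command(
  targets=[
    {"slide": [0, 0, 0], "angular": [0, 0, 0]},
    {"slide": [0, 0, 0], "angular": [0, 0, 0]},
    {"slide": [0, 0, 0.01], "angular": [0, 0, 0]},
    {"slide": [0, 0, 0.01], "angular": [0, 0, 0]},
    {"slide": [0, 0, 0], "angular": [0, 0, 0]},
    {"slide": [0, 0, 0], "angular": [0, 0, 0]},
    {"slide": [0, 0, 0], "angular": [0, 0, 0]},
    {"slide": [0, 0, 0], "angular": [0, 0, 0]},
  ],
)

```text
time: 20.5
tcp_pos: [644.6, -28.7, 84.6]
tool_rot: [1.903, 2.499, 0.0]
ft_force: [0.7, -0.2, -1.0]
gripper_width: 0.643
grip_force: 21.5
```

```bash
python3 snap.py w8; python3 -c "
from h import *
from rig import arm
go(arm.get_state(),[645.4,-28.7,31])"
```

```text
20.5 [644.6 -28.7  84.6] [1.9028e+00 2.4992e+00 4.0000e-04] [-0.005 -0.002 -0.007  0.     0.001  0.   ]
slide/row [-0.      0.0001  0.0084] x 8
```

View pics/w8.png

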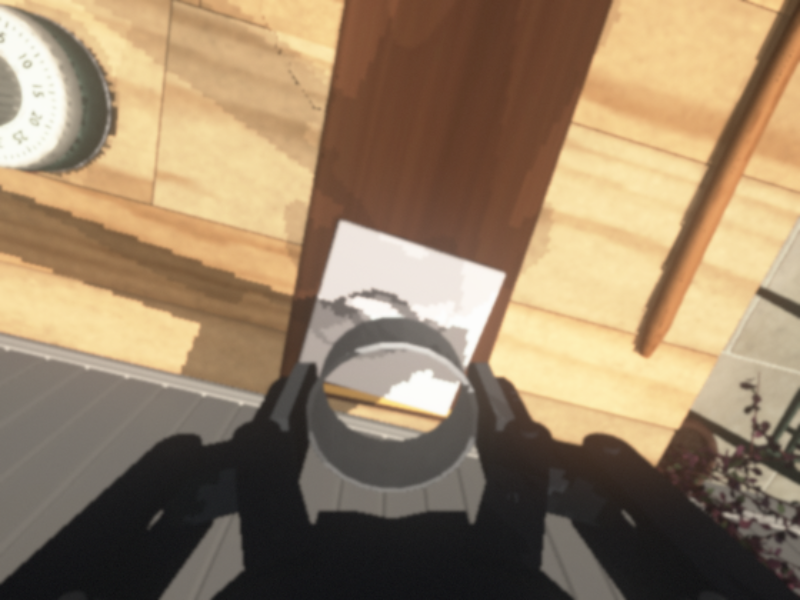

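The cutter is held level between the jaws (rim x 307–478), and the marble corners (342,220) and (505,273) fit the earlier position. I lower it.

Request:
arm_command(
  targets=[
    {"slide": [0, 0.0008, 0.0083], "angular": [0, 0, 0]},
    {"slide": [0, 0, 0.0083], "angular": [0, 0, 0]},
    {"slide": [0, 0, 0.0083], "angular": [0, 0, 0]},
    {"slide": [0, 0, 0.0083], "angular": [0, 0, 0]},
    {"slide": [0, 0, 0.0083], "angular": [0, 0, 0]},
    {"slide": [0, 0, 0.0083], "angular": [0, 0, 0]},
    {"slide": [0, 0, 0.0083], "angular": [0, 0, 0]},
    {"slide": [0, 0, 0.0083], "angular": [0, 0, 0]},
  ],
)

```text
time: 21.22
tcp_pos: [645.1, -29.0, 30.2]
tool_rot: [-1.904, -2.499, 0.0]
ft_force: [-1.3, 0.4, 18.9]
gripper_width: 0.639
grip_force: 24.3
```

Request:
arm_command(
  targets=[
    {"slide": [0, 0, 0], "angular": [0, 0, 0]},
    {"slide": [0, 0, 0], "angular": [0, 0, 0]},
    {"slide": [0, 0, 0.0004], "angular": [0, 0, 0]},
    {"slide": [0, 0, 0.0004], "angular": [0, 0, 0]},
    {"slide": [0, 0, 0], "angular": [0, 0, 0]},
    {"slide": [0, 0, 0], "angular": [0, 0, 0]},
    {"slide": [0, 0, 0], "angular": [0, 0, 0]},
    {"slide": [0, 0, 0], "angular": [0, 0, 0]},
  ],
)

```text
time: 21.88
tcp_pos: [645.2, -29.1, 30.6]
tool_rot: [1.904, 2.499, 0.0]
ft_force: [0.8, 0.1, -0.5]
gripper_width: 0.646
grip_force: 21.7
```

Request:
arm_command(
  targets=[
    {"slide": [0, 0, 0], "angular": [0, 0, 0]},
    {"slide": [0, 0, 0], "angular": [0, 0, 0]},
    {"slide": [0, 0, 0], "angular": [0, 0, 0]},
    {"slide": [0, 0, 0], "angular": [0, 0, 0]},
    {"slide": [0, 0, -0.005], "angular": [0, 0, 0]},
    {"slide": [0, 0, -0.01], "angular": [0, 0, 0]},
    {"slide": [0, 0, -0.01], "angular": [0, 0, 0]},
    {"slide": [0, 0, -0.015], "angular": [0, 0, 0]},
  ],
  claw=0,
)

```text
time: 22.55
tcp_pos: [644.9, -29.0, 63.0]
tool_rot: [-1.904, -2.498, 0.001]
ft_force: [-0.8, -0.1, -0.2]
gripper_width: 0.998
grip_force: 0.0
```

Request:
arm_command(
  targets=[
    {"slide": [0, 0, -0.012], "angular": [0, 0, 0.127]},
    {"slide": [0, 0, -0.012], "angular": [0, 0, 0.127]},
    {"slide": [0, 0, -0.012], "angular": [0, 0, 0.127]},
    {"slide": [0, 0, -0.012], "angular": [0, 0, 0.127]},
    {"slide": [0, 0, -0.012], "angular": [0, 0, 0.127]},
    {"slide": [0, 0, -0.012], "angular": [0, 0, 0.127]},
    {"slide": [0, 0, 0], "angular": [0, 0, 0.127]},
    {"slide": [0, 0, 0], "angular": [0, 0, 0.127]},
  ],
)

```text
time: 23.22
tcp_pos: [646.1, -29.2, 122.7]
tool_rot: [2.495, 1.905, 0.004]
ft_force: [-0.3, -0.1, -0.2]
gripper_width: 0.998
grip_force: 0.0
```

Request:
arm_command(
  targets=[
    {"slide": [0.0343, -0.0368, 0], "angular": [0, 0, 0]},
    {"slide": [0.0343, -0.0368, 0], "angular": [0, 0, 0]},
    {"slide": [0.0343, -0.0368, 0], "angular": [0, 0, 0]},
    {"slide": [0.0343, -0.0368, 0], "angular": [0, 0, 0]},
    {"slide": [0.0343, -0.0368, 0], "angular": [0, 0, 0]},
    {"slide": [0.0343, -0.0368, 0], "angular": [0, 0, 0]},
    {"slide": [0.0343, -0.0368, 0], "angular": [0, 0, 0]},
    {"slide": [0.0343, -0.0368, 0], "angular": [0, 0, 0]},
  ],
)

```text
time: 23.88
tcp_pos: [474.2, 245.8, 121.7]
tool_rot: [2.494, 1.91, 0.003]
ft_force: [-0.2, 1.1, -0.8]
gripper_width: 0.996
grip_force: 0.0
```

Request:
arm_command(
  targets=[
    {"slide": [0.0343, -0.0368, 0], "angular": [0, 0, 0]},
    {"slide": [0, 0, 0], "angular": [0, 0, 0]},
    {"slide": [0, 0, 0], "angular": [0, 0, 0]},
    {"slide": [0, 0, 0], "angular": [0, 0, 0]},
    {"slide": [0, 0, 0], "angular": [0, 0, 0]},
    {"slide": [0, 0, 0], "angular": [0, 0, 0]},
    {"slide": [0, 0, 0], "angular": [0, 0, 0]},
    {"slide": [0, 0, 0], "angular": [0, 0, 0]},
  ],
)

```text
time: 24.55
tcp_pos: [454.3, 277.4, 120.0]
tool_rot: [2.496, 1.908, -0.0]
ft_force: [0.2, 0.8, -0.5]
gripper_width: 1.002
grip_force: 0.0
```

```bash
python3 snap.py w9
```

```text
24.55 [454.3 277.4 120. ] [ 2.4958e+00  1.9081e+00 -2.0000e-04] [ 0.007  0.     0.002  0.002  0.    -0.001]
```

View pics/w9.png

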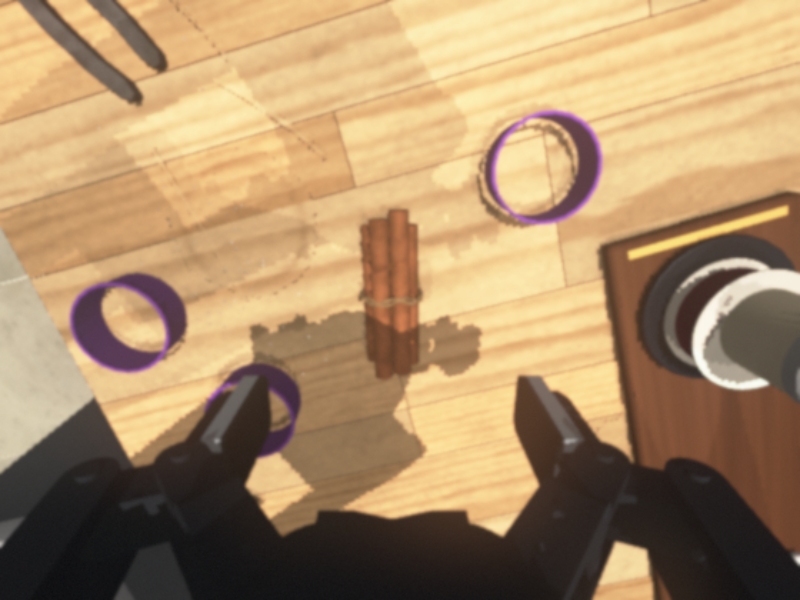

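The bundle is upright in the image: ends at (390,211) and (393,377), edges at x 364 and 418, so its centre is (391,295) and it lines up with the jaws.

Run:
```python
from h import *
from rig import arm
s,w=pickle.load(open("w9.pkl","rb"))
g=lambda u,v,z:wrist(((u+.5)*.7-.5,(v+.5)*.7-.5),w,z,s).round(1)
a,b=g(390,211,18),g(393,377,18);c=(a+b)/2;print(a,b,c,np.degrees(np.arctan2(*(a-b)[1::-1])),"ring",g(257,410,10))
go(arm.get_state(),[c[0],c[1],12],np.radians(-14))
```

```text
[466.3 328.   18. ] [441.3 229.6  18. ] [453.8 278.8  18. ] 75.74475796354731 ring [347.3 225.3  10. ]
slide/row [ 0.0002 -0.0001  0.0169] x 8
turn z total deg -1.1854866489915117 per row -0.0049 j6 0.6039529457422718
```

Request:
arm_command(
  targets=[
    {"slide": [0.0002, -0.0001, 0.0169], "angular": [0, 0, -0.004]},
    {"slide": [0.0002, -0.0001, 0.0169], "angular": [0, 0, -0.004]},
    {"slide": [0.0002, -0.0001, 0.0169], "angular": [0, 0, -0.004]},
    {"slide": [0.0002, -0.0001, 0.0169], "angular": [0, 0, -0.004]},
    {"slide": [0.0002, -0.0001, 0.0169], "angular": [0, 0, -0.004]},
    {"slide": [0.0002, -0.0001, 0.0169], "angular": [0, 0, -0.004]},
    {"slide": [0.0002, -0.0001, 0.0169], "angular": [0, 0, -0.004]},
    {"slide": [0.0002, -0.0001, 0.0169], "angular": [0, 0, -0.004]},
  ],
)

```text
time: 25.27
tcp_pos: [453.7, 279.4, 11.2]
tool_rot: [2.478, 1.931, -0.0]
ft_force: [0.0, 0.0, -0.1]
gripper_width: 1.0
grip_force: 0.0
```

Request:
arm_command(
  targets=[
    {"slide": [0, 0, 0], "angular": [0, 0, 0]},
    {"slide": [0, 0, 0], "angular": [0, 0, 0]},
    {"slide": [0, 0, 0], "angular": [0, 0, 0]},
    {"slide": [0, 0, 0], "angular": [0, 0, 0]},
    {"slide": [0, 0, 0], "angular": [0, 0, 0]},
    {"slide": [0, 0, 0], "angular": [0, 0, 0]},
    {"slide": [0, 0, 0], "angular": [0, 0, 0]},
    {"slide": [0, 0, 0], "angular": [0, 0, 0]},
  ],
  claw=1,
  force=30,
)

```text
time: 25.93
tcp_pos: [454.3, 280.1, 13.0]
tool_rot: [2.477, 1.931, 0.003]
ft_force: [0.2, 0.5, 6.3]
gripper_width: 0.387
grip_force: 31.5
```

```bash
python3 -c "
from h import *
from rig import arm
s=arm.get_state()
R=Ro.from_rotvec(s['tool_rot']).as_matrix();print(R.round(3))
go(s,[641,96,100],1.607-np.pi/2)"
```

```text
[[ 0.244  0.97   0.002]
 [ 0.97  -0.244  0.001]
 [ 0.001  0.002 -1.   ]]
slide/row [-0.0208  0.0353 -0.0135] x 8
turn z total deg -16.204514085934537 per row -0.0675 j6 0.5901037380629154
```

Request:
arm_command(
  targets=[
    {"slide": [0, 0, -0.014], "angular": [0, 0, 0]},
    {"slide": [0, 0, -0.014], "angular": [0, 0, 0]},
    {"slide": [0, 0, -0.014], "angular": [0, 0, 0]},
    {"slide": [0, 0, -0.014], "angular": [0, 0, 0]},
    {"slide": [0, 0, -0.014], "angular": [0, 0, 0]},
    {"slide": [0, 0, -0.014], "angular": [0, 0, 0]},
    {"slide": [0, 0, -0.014], "angular": [0, 0, 0]},
    {"slide": [0, 0, -0.014], "angular": [0, 0, 0]},
  ],
)

```text
time: 26.6
tcp_pos: [453.1, 279.7, 102.1]
tool_rot: [-2.478, -1.931, 0.0]
ft_force: [-0.8, -0.3, -0.1]
gripper_width: 0.392
grip_force: 30.7
```

Request:
arm_command(
  targets=[
    {"slide": [-0.0208, 0.0353, 0], "angular": [0, 0, 0]},
    {"slide": [-0.0208, 0.0353, 0], "angular": [0, 0, 0]},
    {"slide": [-0.0208, 0.0353, 0], "angular": [0, 0, 0]},
    {"slide": [-0.0208, 0.0353, 0], "angular": [0, 0, 0]},
    {"slide": [-0.0208, 0.0353, 0], "angular": [0, 0, 0]},
    {"slide": [-0.0208, 0.0353, 0], "angular": [0, 0, 0]},
    {"slide": [-0.0208, 0.0353, 0], "angular": [0, 0, 0]},
    {"slide": [-0.0208, 0.0353, 0], "angular": [0, 0, 0]},
  ],
)

```text
time: 27.27
tcp_pos: [640.7, 94.3, 101.5]
tool_rot: [-2.478, -1.931, 0.0]
ft_force: [0.5, 1.0, -0.1]
gripper_width: 0.392
grip_force: 30.8
```

Request:
arm_command(
  targets=[
    {"slide": [0, 0, 0], "angular": [0, 0, -0.09]},
    {"slide": [0, 0, 0], "angular": [0, 0, -0.09]},
    {"slide": [0, 0, 0], "angular": [0, 0, -0.09]},
    {"slide": [0, 0, 0], "angular": [0, 0, -0.09]},
    {"slide": [0, 0, 0.01], "angular": [0, 0, -0.09]},
    {"slide": [0, 0, 0.01], "angular": [0, 0, -0.09]},
    {"slide": [0, 0, 0], "angular": [0, 0, 0]},
    {"slide": [0, 0, 0], "angular": [0, 0, 0]},
  ],
)

```text
time: 27.93
tcp_pos: [639.3, 95.6, 85.0]
tool_rot: [-2.182, -2.259, 0.002]
ft_force: [0.9, 0.1, 0.2]
gripper_width: 0.391
grip_force: 30.7
```

```bash
python3 snap.py w10;python3 -c "
from h import *
from rig import arm
go(arm.get_state(),[641,96,25.5],1.607-np.pi/2)"
```

```text
27.9333 [639.3  95.6  85. ] [-2.1817e+00 -2.2588e+00  1.7000e-03] [ 0.    -0.01  -0.017  0.     0.002  0.008]
slide/row [0.0001 0.0002 0.0094] x 8
turn z total deg -0.08678638416342016 per row -0.0004 j6 -0.058510622172726456
```

View pics/w10.png

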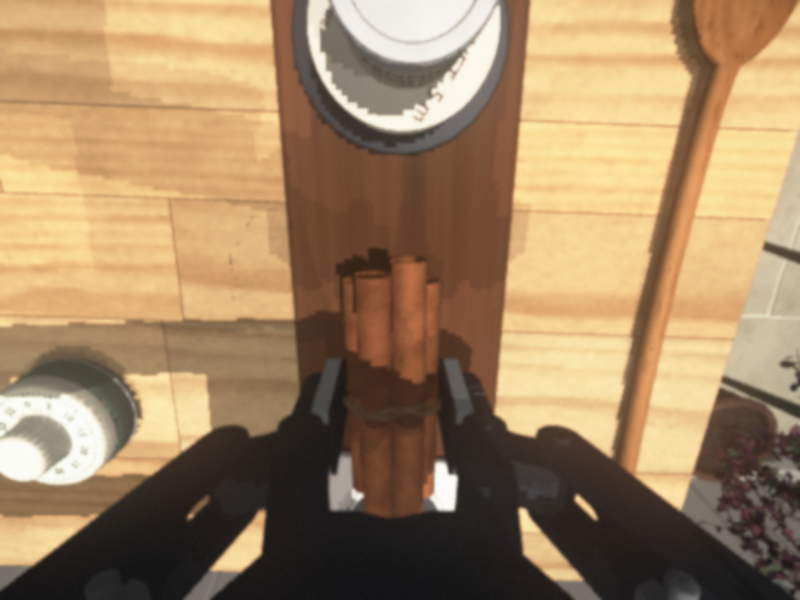

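The bundle is held level and parallel to the board (its centreline at x 392, the board edges symmetric about it). The tin and reel are concentric on the slate. I lower it.

Request:
arm_command(
  targets=[
    {"slide": [0.0001, 0.0002, 0.0093], "angular": [0, 0, 0]},
    {"slide": [0.0001, 0.0002, 0.0093], "angular": [0, 0, 0]},
    {"slide": [0.0001, 0.0002, 0.0093], "angular": [0, 0, 0]},
    {"slide": [0.0001, 0.0002, 0.0093], "angular": [0, 0, 0]},
    {"slide": [0.0001, 0.0002, 0.0093], "angular": [0, 0, 0]},
    {"slide": [0.0001, 0.0002, 0.0093], "angular": [0, 0, 0]},
    {"slide": [0.0001, 0.0002, 0.0093], "angular": [0, 0, 0]},
    {"slide": [0.0001, 0.0002, 0.008], "angular": [0, 0, 0]},
  ],
)

```text
time: 28.65
tcp_pos: [641.0, 96.3, 25.9]
tool_rot: [-2.181, -2.261, 0.001]
ft_force: [-0.1, 0.4, -0.2]
gripper_width: 0.392
grip_force: 30.7
```

Request:
arm_command(
  targets=[
    {"slide": [0, 0, 0], "angular": [0, 0, 0]},
    {"slide": [0, 0, 0], "angular": [0, 0, 0]},
    {"slide": [0, 0, 0.0005], "angular": [0, 0, 0]},
    {"slide": [0, 0, 0.0005], "angular": [0, 0, 0]},
    {"slide": [0, 0, 0.0005], "angular": [0, 0, 0]},
    {"slide": [0, 0, 0], "angular": [0, 0, 0]},
    {"slide": [0, 0, 0], "angular": [0, 0, 0]},
    {"slide": [0, 0, 0], "angular": [0, 0, 0]},
  ],
)

```text
time: 29.32
tcp_pos: [641.3, 96.2, 26.0]
tool_rot: [2.181, 2.261, 0.0]
ft_force: [-0.1, 0.7, -0.4]
gripper_width: 0.394
grip_force: 30.7
```

Request:
arm_command(
  targets=[
    {"slide": [0, 0, 0.0006], "angular": [0, 0, 0]},
    {"slide": [0, 0, 0.0006], "angular": [0, 0, 0]},
    {"slide": [0, 0, 0.0006], "angular": [0, 0, 0]},
    {"slide": [0, 0, 0], "angular": [0, 0, 0]},
    {"slide": [0, 0, 0], "angular": [0, 0, 0]},
    {"slide": [0, 0, 0], "angular": [0, 0, 0]},
    {"slide": [0, 0, 0], "angular": [0, 0, 0]},
    {"slide": [0, 0, 0], "angular": [0, 0, 0]},
  ],
)

```text
time: 29.98
tcp_pos: [641.3, 96.2, 25.0]
tool_rot: [2.181, 2.261, 0.0]
ft_force: [-2.0, -1.0, 6.0]
gripper_width: 0.394
grip_force: 31.4
```

Contact. I release, rise and check from above.

Request:
arm_command(
  targets=[
    {"slide": [0, 0, 0], "angular": [0, 0, 0]},
    {"slide": [0, 0, 0], "angular": [0, 0, 0]},
    {"slide": [0, 0, 0], "angular": [0, 0, 0]},
    {"slide": [0, 0, 0], "angular": [0, 0, 0]},
    {"slide": [0, 0, 0], "angular": [0, 0, 0]},
    {"slide": [0, 0, -0.005], "angular": [0, 0, 0]},
    {"slide": [0, 0, -0.01], "angular": [0, 0, 0]},
    {"slide": [0, 0, -0.02], "angular": [0, 0, 0]},
  ],
  claw=0,
)

```text
time: 30.65
tcp_pos: [639.9, 96.2, 51.3]
tool_rot: [-2.179, -2.259, 0.004]
ft_force: [0.0, -0.7, -0.2]
gripper_width: 0.999
grip_force: 0.0
```

Request:
arm_command(
  targets=[
    {"slide": [0, 0, -0.04], "angular": [0, 0, 0]},
    {"slide": [0, 0, -0.04], "angular": [0, 0, 0]},
    {"slide": [0, 0, -0.04], "angular": [0, 0, 0]},
    {"slide": [0, 0, -0.04], "angular": [0, 0, 0]},
    {"slide": [0, 0, -0.02], "angular": [0, 0, 0]},
    {"slide": [0, 0, 0], "angular": [0, 0, 0]},
    {"slide": [0, 0, 0], "angular": [0, 0, 0]},
    {"slide": [0, 0, 0], "angular": [0, 0, 0]},
  ],
)

```text
time: 31.32
tcp_pos: [640.5, 96.2, 195.7]
tool_rot: [-2.18, -2.26, 0.001]
ft_force: [0.1, 0.2, -0.2]
gripper_width: 0.999
grip_force: 0.0
```

```bash
python3 snap.py w11
```

```text
31.3167 [640.5  96.2 195.7] [-2.1803e+00 -2.2605e+00  1.5000e-03] [-0.001  0.02   0.016 -0.001  0.    -0.001]
```

View pics/w11.png

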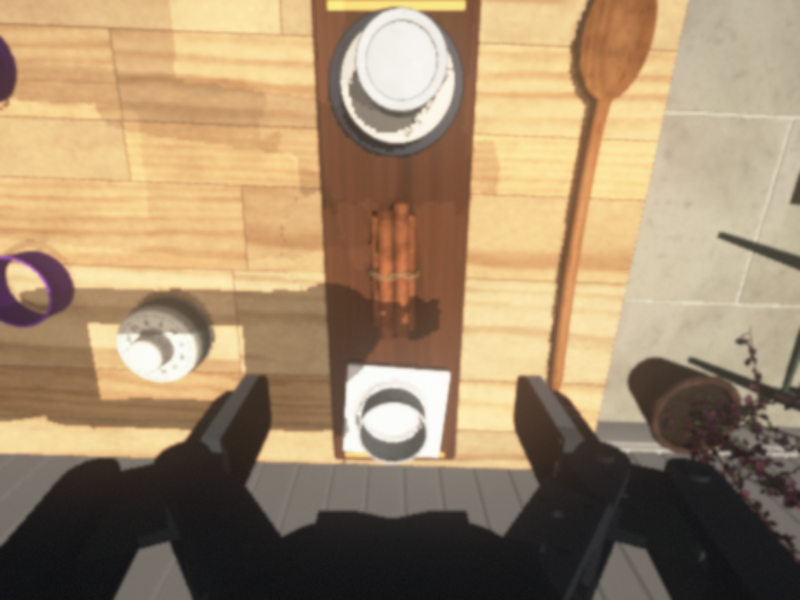

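Everything is placed. Cinnamon ends at (403,204) and (392,337), cutter rim x 357–427 and y 386–463, marble corners (347,362), (450,370), (442,460), (343,458), slate x 329–463, reel bottom y 145, tin x 356–447 and y 7–113.

Run:
```python
from h import *
s,w=pickle.load(open("w11.pkl","rb"));n=np.nan
g=lambda u,v,z:wrist(((u+.5)*.7-.5,(v+.5)*.7-.5),w,z,s).round(1)
m=[g(*p,19) for p in((347,362),(450,370),(442,460),(343,458))];M=np.mean(m,0)
S=fit(s,w,[329,463,n,157],45,19)[0]
print("marble",M,"cutter",fit(s,w,[357,427,386,463],28,45),"slate",S,"reel",fit(s,w,[339,463,n,145],34,45),"tin",fit(s,w,[356,447,7,113],23,93))
a,b=g(400,206,30),g(393,337,30);print("cinn",(a+b)/2,a,b,"mid",(M[:2]+S)/2)
```

```text
marble [647.075 -29.525  19.   ] cutter (array([643.5, -21.4]), array([-1. ,  1. ,  7.3, -8. ])) slate [637.4 221.6] reel (array([640.4, 218.2]), array([ 5.5, -5.5, -0.4])) tin (array([639.8, 221.2]), array([-1.2,  1.2,  0.5, -0.5]))
cinn [642.85  95.2   30.  ] [643.5 144.4  30. ] [642.2  46.   30. ] mid [642.2375  96.0375]
```

```bash
python3 -c "
from rig import arm
print(arm.finish_job())"
```

```text
the job is handed in; nothing more can be done
None
```

The job is handed in at about 31 s of the 93 s allowed. The last wrist view showed the reel on the slate coaster, the tin on the reel, the cutter on the white coaster and the cinnamon midway along the board, all apparently within tolerance. The timer and walnut were not touched, and the hand-in call gave no verdict.

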